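# Uncover the sagging cage bolt, lift it out of its bent keeper and hold the gate ajar

### The job

The solvent cage has to be aired before anyone reaches in, but the bolt on its gate has sagged and hooked itself behind the bent lip of the keeper. Lift the loose cover plate straight up off its two pins above the bolt and set it down (do not drop it) flat with its handle up on the free bench beside or in front of the cage, clear of the gate's swing; then take the bolt by its knob, raise it so that the nose clears the bent lip and, keeping it raised, draw it fully back without wrenching it, and pull the gate towards you until it stands ajar by about 25 degrees. A spring shuts the gate, so finish still holding it there in the gripper, bolt drawn; never swing it wide open, and leave the vial, the tub and the screwdriver on the bench where they are.

Things in the scene. Friction and masses are not known exactly. Their poses are not given: they have to be found in the camera images.
- cage: Solvent cage of grey tube and wire mesh, fixed, 120 deep (x) x 310 wide (y) x 136 mm high with a mesh roof. Origin: centre of its underside; -x is its front with the gate, +y its left end as the robot sees it, z up. The gate's front face is at x = -74 mm. The bolt lies along y in front of it at x = -96 mm; its nose points to -y, into the keeper on the right-hand post.
- gate_leaf: The gate with its bolt: mesh leaf 252 mm wide, top edge 130 mm high; origin on the hinge axis, on the bench, axes as the cage's when shut. On its front stand two slotted brackets, at cage y = -106 and +66 mm: 44 mm deep (cage x = -118 to -74), 12 mm thick, tops at z = 178 mm, each with a 6 mm upright pin up to z = 190 mm. The knob stands between them.
- bolt_cover: Loose cover, 0.14 to 0.28 kg: grey inverted tray 56 (x) x 200 (y) x 12 mm. Origin: middle of its underside (lower edges of its lips). It starts at (-96, -20, 170) mm in the cage frame, axes alike, pins through 9 mm holes at its ends; clear of them when raised 25 mm. Handle on top: 10 mm round bar along y, straight over y = -30..30 mm, axis at z = 36 mm.
- bolt_knob (a point): Middle of the bolt's knob: upright, dark steel, 18 mm diameter, from 12 mm below to 11 mm above this point, on a 9 mm stem. At the start about (-96, -70, 158) mm in the cage frame, its top 9 mm under the cover. Free from above once the cover is off; best pinched along the cage's x, with the fingertips above the gate's top edge.
- keeper_lip (a point): Top edge of the keeper's bent lip, fixed on the cage; axes as the cage's. The lip is a 3 mm steel tongue that stands up into a notch, 13 mm long and 9.5 mm deep, in the bolt's underside, 15 mm from the nose end. Drawn straight, the bolt stops against it after about 2 mm.
- keeper: The keeper: small pressed-steel cup with the bent lip, 24 mm wide, on the front of the cage's right-hand post (cage x = -108 to -74, y = -150 to -126, z = 81 to 135 mm). Its origin is the cage's.
- gate (a joint): Opening of the gate, rad: 0 shut; grows as the knob's end swings towards the robot (clockwise from above) about a vertical axis at (-74, 138) mm in the cage frame; stop at 1.5. A spring shuts it: 0.28 N m shut, 0.6 N m at 0.44 rad (3 to 4 N at the drawn knob, 165 mm from the axis).
- bolt (a joint): How far the bolt is drawn back, m: 0 fully in, 0.045 fully back at its stop, moving along cage +y (towards the hinge). Friction about 1 N; it stays where it is left. The nose is past the lip from 0.022; the gate is free to swing from there on.
- bolt_lift (a joint): Tilt of the bolt about its rear bracket, rad: 0 sagged, stop at 0.14; falls back by its weight (1 N at the knob). The pivot is 136 mm behind the knob with the bolt in, 91 mm with it drawn. The nose clears the lip from about 0.05 rad (knob raised 6.5 mm); with the knob raised 9 mm and drawn level it clears the lip and meets no stop.
- vial: Clear glass vial with a white cap, 23 mm diameter, 74 mm high, standing on the bench to the right of the cage; leave it. Origin: centre of its underside.
- cap_tub: White plastic tub of caps, 62 mm diameter, 35 mm high, on the bench far right in front; leave it. Origin: centre of its underside.
- screwdriver: Screwdriver, 171 mm long, lying along the front edge of the bench, to the right of the cage; leave it. Origin: its middle, underside.

How it is judged:
On the way, in this order (a step that is already met when the one before it is completed fails the run):
1. the cover plate is off its pins and lies flat, handle up, on the bench, let go (height (world z) of bolt_cover below 0.012 m and angle between bolt_cover's own z axis and vertical below 0.12 rad and horizontal distance between bolt_cover and cage above 0.18 m and contact force between the fingers and bolt_cover below 0.3 N and linear speed of bolt_cover below 0.03 m/s), for 0.2 s.
2. the bolt has been lifted over the bent lip and drawn back (value of joint bolt above 0.034 m), for 0.1 s.
At the end, for the whole second after the job is handed in: The gate stands still, 16 to 34 degrees open (0.28 to 0.6 rad), with the bolt drawn back at least 34 mm and the fingers holding bolt or gate with at least 1 N; the cover plate lies flat on the bench, handle up, more than 180 mm from the cage's centre, let go and not touching the gate (value of joint gate between 0.28 and 0.6 rad and velocity of joint gate between -0.08 and 0.08 rad/s and value of joint bolt above 0.034 m and contact force between the fingers and gate_leaf above 1 N and height (world z) of bolt_cover below 0.012 m and angle between bolt_cover's own z axis and vertical below 0.12 rad and horizontal distance between bolt_cover and cage above 0.18 m and contact force between each of the fingers, gate_leaf and bolt_cover below 0.3 N); the arm keeps its last pose, push and grip.
It fails at once if the cover plate is dropped (falls freely by more than about 2 cm) (contact force between the fingers and bolt_cover below 0.05 N and linear speed of bolt_cover above 0.65 m/s).
It fails at once if the gate is swung wide open (past about 50 degrees) (value of joint gate above 0.87 rad).
It fails at once if the bolt is wrenched against the keeper (more than 60 N) (contact force between gate_leaf and keeper above 60 N).
It fails at once if the vial, the cap tub or the screwdriver is displaced by more than 3 cm (distance of any of vial, cap_tub, screwdriver from where it was at the start of the episode above 0.03 m).
It also fails if it takes over 58 s, if anything falls off the work surface, if the arm or the gripper's body presses on something with over 40 N, if the wrist force passes 120 N, or if a joint passes its speed limit or range.

### The arm

A 6-joint arm with a two-finger parallel gripper is mounted at the origin on a cart in front of the work surface, level with it; the furniture and walls round the work are solid. World frame = base frame: x ahead of the robot, y to its left, z up, the work surface at z = 0. Lengths are in m, angles in rad, forces in N, time in s.
With the tool pointing down it reaches from about 0.225 to 0.875 m from the base axis. Payload 3.4 kg.
Tool frame: the origin (TCP) lies at the very end of the fingers, on their centre line; the grasp point (between the pads) lies 19 mm behind it; z points along the fingers, y is the line along which they close (so a half turn about z gives the same grasp; the last joint's range is limited). The gripper opens to 85 mm and grips with 20 to 120 N. Pads are 22 mm wide; open, the fingers measure 114 mm over their backs; the gripper's body (76 mm by 85 mm) begins 54 mm behind the grasp point. The pads swing forward as they close: fully open they stand 13 mm farther back than shut.
Start: joints at [-1.229, 0.276, 1.505, -0, 1.361, -0.121], TCP at [0.257, -0.515, 0.231] pointing down, gripper open.
Joint ranges: [-2.89, 2.89], [-0.75, 2.08], [0.22, 2.7], [-1.18, 4.32], [0.11, 2.71], [-2.7, 2.7]. Speed limits (rad/s): [2.57, 2.57, 3.14, 3.14, 3.14, 3.14].

### API

Orientations are given as a unit quaternion [w, x, y, z].
In Python, from rig import readout, vision, manip gives the robot as it stands.
- The arm moves only by the shell command python3 -m handwheel 'ROWS' [FORCE]. ROWS is JSON, a list of rows, each a list of 3 entries, a list of its own where there are three numbers: the shift along the tool's x, y, z in mm, then the turn, a rotation vector about the tool's x, y, z in units of 6 degrees (1.0 is 6 degrees), then the closure, from -1 (fully open) to 1 (shut), so that 0 is half open. A call has 1 to 20 rows; each row shifts and turns the commanded pose from where the row before left it, along the tool's axes as they then stand; what a row does not reach is not made up. A row lasts 1/8 s, in which the tool goes at most 62.5 mm and 10.7 degrees, less where a joint would pass 70% of its speed; a pose out of reach is approached as far as the arm can. A call is refused whole if a number of a shift passes 62.5 or a number of a turn 1, either way. A call with a gripper value outside its range is refused whole. The fingers move at their own pace and stop on an object; FORCE is the grip in N (left out, the last holds). Time passes only in rows, so rows that do not move let the fingers close. It gives the time, the measured TCP pose, the force, the opening and the grip force at its end, in the units of the state.
- readout.get_state(): the state, without advancing time (a new reading comes with each control period).
- vision.get_image(name): name is "scene" or "side" or "wrist"; returns the picture (384x512x3 uint8, blue, green, red); there is no depth.
- vision.camera_params(name): a dict with "intrinsics" (3x3 intrinsics, pixels), "dist" ([k1, k2, p1, p2, k3] as OpenCV has them; the pictures are not rectified), "rvec" (rotation vector, rad) and "tvec" (3), from world to camera coordinates, as OpenCV has them; the wrist camera has in their place "hand_eye" (4x4, takes a point from camera to tool coordinates, whose origin is the TCP and whose axes are the flange's). Camera axes: x right, y down, z forward; pixel columns grow to the right and rows downward; lengths in m; the calibration is good to about 2 mm. A picture is of the moment at which its call begins: read the wrist's pose just before it. camera_params takes no time and is no camera call.
- manip.sign_off(): hands the job in; it is judged then, once.
The state is a dict: "clock": time; "qpos": joint angles; "qd": joint speeds; "effort": joint torques, N m; "position": TCP position; "ee_rot": TCP orientation; "contact_force": force on the tool from outside, world axes, zero at the start; "moment": the same for the moment, N m; "width": finger opening in m; "gripper_force": force on a finger pad.
Only numpy, scipy, OpenCV 4.12 (cv2) and the standard library are available. Lean on these libraries where they do the work, as an engineer would, in place of code of your own. Each camera call takes 0.05 s, during which the arm holds its last target. There are 200 camera calls.

## Working session

There is one attempt and no reset: what is moved stays moved. The work goes in short steps, Python scripts to look and compute and a shell command to move; the robot and the scene stay as the last step left them, time stands still between calls to the robot, and variables do not carry over. Pictures are saved under pics/ and viewed, at most 10 in all, crops included, and the job is handed in when it is done.

```bash
ls; mkdir -p pics
python3 - <<'E'
from rig import readout, vision
import cv2
print(readout.get_state())
for n in ("scene","side"):
    cv2.imwrite(f"pics/{n}0.png",vision.get_image(n))
    print(n,vision.camera_params(n))
print(vision.camera_params("wrist"))
E
```

```text
pics
{'clock': 0.0, 'qpos': array([-1.22899330e+00,  2.76585731e-01,  1.50616584e+00,  7.38066126e-07,
        1.36067200e+00, -1.20992716e-01]), 'qd': array([-7.47268711e-04,  7.67190572e-04,  1.31966384e-03,  1.23291050e-04,
       -7.41212483e-05, -1.07757085e-03]), 'effort': array([ 9.14729071e-06, -4.16765249e+01, -2.45805269e+01,  5.46781155e-05,
        1.08846888e-02,  2.17872577e-05]), 'position': array([ 0.25652778, -0.51400617,  0.23043195]), 'ee_rot': array([-9.09923892e-04,  9.73346370e-01,  2.29338190e-01, -1.00507413e-04]), 'contact_force': array([ 0.52827977,  0.85387272, -1.25519974]), 'moment': array([ 0.00771278,  0.00078394, -0.04689446]), 'gripper_force': 0.0, 'width': 0.08518045105559419}
scene {'intrinsics': array([[374.01788549,   0.        , 259.74381744],
       [  0.        , 374.01788549, 195.81712028],
       [  0.        ,   0.        ,   1.        ]]), 'dist': array([-0.0401898,  0.       ,  0.       ,  0.       ,  0.       ]), 'rvec': array([ 1.9375573 , -0.8701289 ,  0.49421653]), 'tvec': array([-0.31547358,  0.29235265,  0.92752082])}
side {'intrinsi
[... 259 characters left out ...]
.12766397, -0.28576144,  0.13855457]), 'tvec': array([-0.44544079,  0.19382572,  1.43772379])}
{'intrinsics': array([[284.08881486,   0.        , 256.95507677],
       [  0.        , 284.08881486, 192.46848157],
       [  0.        ,   0.        ,   1.        ]]), 'dist': array([-0.00599905,  0.        ,  0.        ,  0.        ,  0.        ]), 'hand_eye': array([[ 3.31126258e-04, -9.50074428e-01, -3.12023190e-01,
         7.97931054e-02],
       [ 9.99999863e-01,  1.87878478e-04,  4.89154910e-04,
         2.05772837e-04],
       [-4.06111130e-04, -3.12023309e-01,  9.50074360e-01,
        -1.43772343e-01],
       [ 0.00000000e+00,  0.00000000e+00,  0.00000000e+00,
         1.00000000e+00]])}
```

View pics/scene0.png

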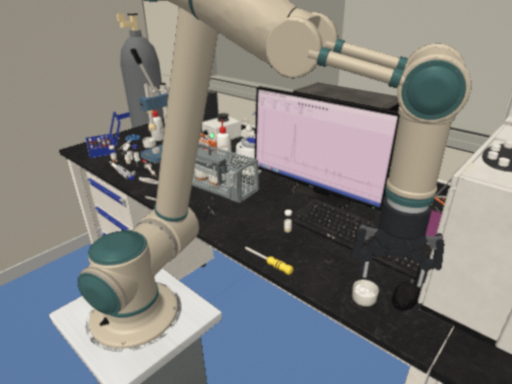

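View pics/side0.png

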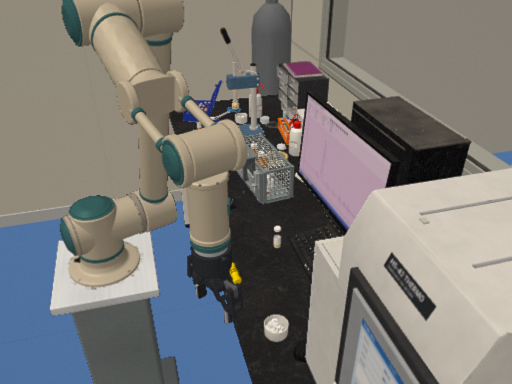

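The pictures show the cage behind the arm (scene ~(225,175), side ~(268,175)), with the vial at scene (288,225), the screwdriver at (270,262) and the tub at (365,292). I'll turn the visible cage corners into positions first, then move the wrist camera there.

```bash
cat > h.py <<'E'
import numpy as np, cv2
from rig import readout, vision
from scipy.spatial.transform import Rotation as R
def tool():
    s=readout.get_state(); q=s["ee_rot"]; T=np.eye(4)
    T[:3,:3]=R.from_quat([q[1],q[2],q[3],q[0]]).as_matrix(); T[:3,3]=s["position"]; return T
def cam(n,T=None):
    p=vision.camera_params(n)
    if n=="wrist": C=(tool() if T is None else T)@p["hand_eye"]
    else:
        C=np.eye(4); r=cv2.Rodrigues(p["rvec"])[0]; C[:3,:3]=r.T; C[:3,3]=-r.T@p["tvec"]
    return p["intrinsics"],p["dist"],C
def onz(n,px,z,T=None):
    K,d,C=cam(n,T); u=cv2.undistortPoints(np.array(px,float).reshape(-1,1,2),K,d)[:,0]
    r=np.c_[u,np.ones(len(u))]@C[:3,:3].T
    return C[:3,3]+r*((z-C[2,3])/r[:,2])[:,None]
def proj(n,P,T=None):
    K,d,C=cam(n,T); W=np.linalg.inv(C)
    return cv2.projectPoints(np.array(P,float).reshape(-1,3),cv2.Rodrigues(W[:3,:3])[0],W[:3,3],K,d)[0][:,0]
E
python3 - <<'E'
from h import *
np.set_printoptions(precision=3,suppress=True)
print(onz("scene",[(288,231),(238,197),(258,188),(250,250),(290,270),(365,303)],0))
print(onz("side",[(277,246),(265,206),(293,195)],0))
for n in("scene","side"):
    im=vision.get_image(n); c=im[120:220,170:280] if n=="scene" else im[110:220,210:310]
    cv2.imwrite(f"pics/{n}c.png",cv2.resize(c,None,fx=5,fy=5,interpolation=2))
print(tool())
E
```

```text
[[ 0.534 -0.069  0.   ]
 [ 0.587  0.216  0.   ]
 [ 0.691  0.207  0.   ]
 [ 0.378 -0.044  0.   ]
 [ 0.386 -0.193  0.   ]
 [ 0.411 -0.416  0.   ]]
[[ 0.535 -0.063  0.   ]
 [ 0.565  0.171  0.   ]
 [ 0.687  0.214  0.   ]]
[[ 0.895  0.446 -0.     0.257]
 [ 0.446 -0.895  0.001 -0.514]
 [ 0.    -0.001 -1.     0.231]
 [ 0.     0.     0.     1.   ]]
```

View pics/scenec.png

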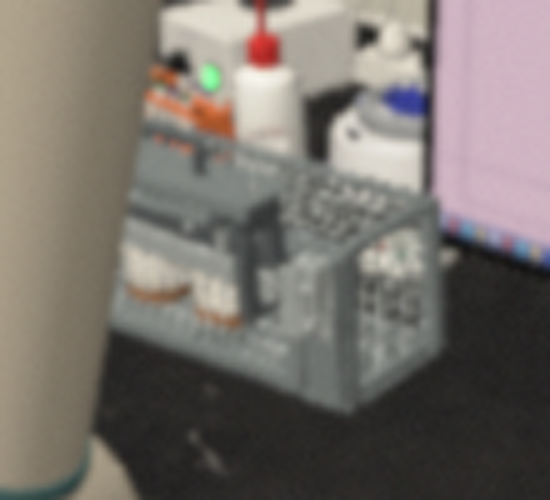

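```bash
python3 -m handwheel '[[[0,0,-13],[0,0,-1],-1],[[0,0,-13],[0,0,-1],-1],[[0,0,-13],[0,0,-1],-1],[[0,0,-13],[0,0,-1],-1],[[0,0,-13],[0,0,-1],-1],[[0,0,-13],[0,0,-1],-1],[[0,0,-13],[0,0,-1],-1],[[0,0,-13],[0,0,-1],-1],[[0,0,-13],[0,0,-1],-1],[[0,0,-13],[0,0,-1],-1],[[0,0,-13],[0,0,-1],-1],[[0,0,-13],[0,0,-1],-1],[[0,0,-13],[0,0,-0.5],-1]]' 30 && python3 -m handwheel '[[[54,28,0],[0,0,0],-1],[[54,28,0],[0,0,0],-1],[[54,28,0],[0,0,0],-1],[[54,28,0],[0,0,0],-1],[[54,28,0],[0,0,0],-1],[[54,28,0],[0,0,0],-1],[[54,28,0],[0,0,0],-1],[[54,28,0],[0,0,0],-1],[[54,28,0],[0,0,0],-1],[[54,28,0],[0,0,0],-1],[[54,28,0],[0,0,0],-1],[[54,28,0],[0,0,0],-1],[[54,28,0],[0,0,0],-1],[[54,28,0],[0,0,0],-1],[[0,0,0],[0,0,0],-1],[[0,0,0],[0,0,0],-1]]'
python3 - <<'E'
from h import *
T=tool(); im=vision.get_image("wrist"); np.save("T1.npy",T)
print(T.round(4)); cv2.imwrite("pics/w1.png",im)
cv2.imwrite("pics/w1b.png",cv2.resize(im,(800,600),interpolation=2))
E
```

```text
clock: 1.82
position: [0.2567, -0.5144, 0.4005]
ee_rot: [-0.0, 0.632, 0.775, 0.0]
contact_force: [0.6, -0.2, 0.1]
width: 0.0855
gripper_force: 0.0
clock: 3.82
position: [0.4896, 0.3041, 0.3998]
ee_rot: [0.0, 0.632, 0.775, -0.001]
contact_force: [-0.3, 0.6, 0.0]
width: 0.0857
gripper_force: 0.0
[[-0.2001  0.9798 -0.0012  0.4896]
 [ 0.9798  0.2001 -0.0015  0.3041]
 [-0.0012 -0.0014 -1.      0.3998]
 [ 0.      0.      0.      1.    ]]
```

View pics/w1b.png

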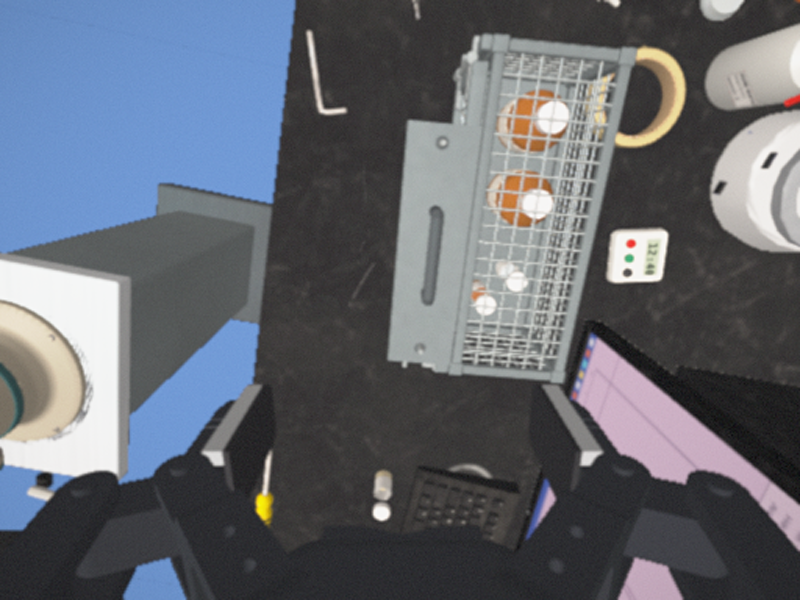

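The wrist picture (800 px wide) shows the cover from (407,121) to (388,361) at the left. Its pins are at (442,143) and (420,349), and the handle runs from (436,210) to (428,300). The cage's back corners are at (634,48) and (566,381), with free bench below the cage and the vial at (382,495). Next I'll fit the cage pose.

Run:
```python
from h import *
from scipy.optimize import least_squares
np.set_printoptions(precision=4,suppress=True)
T=np.load("T1.npy")
M=[(407,121,-124,80,182),(388,361,-124,-120,182),(442,143,-96,66,190),(420,349,-96,-106,190),(436,208,-96,12,206),(428,302,-96,-52,206),(634,48,60,155,136),(566,381,60,-155,136)]
M=np.array(M,float); px=M[:,:2]/1.5625; L=M[:,2:]/1000
def W(p): 
    c,s=np.cos(p[2]),np.sin(p[2]); return L@np.array([[c,-s,0],[s,c,0],[0,0,1]]).T+[p[0],p[1],0]
r=least_squares(lambda p:(proj("wrist",W(p),T)-px).ravel(),[.6,.36,.2],loss="soft_l1")
p=r.x; print("cage",p,np.degrees(p[2])); print((proj("wrist",W(p),T)-px).round(1))
c,s=np.cos(p[2]),np.sin(p[2]); Rz=np.array([[c,-s],[s,c]])
print("bench edge",onz("wrist",np.array([(262,330),(285,150)])/1.5625,0,T))
print("vial",onz("wrist",np.array([(383,475)])/1.5625,0,T))
for n,q in dict(cover=(-96,-20),handle=(-96,-20),knob=(-96,-70),place=(-10,-245)).items(): 
    w=p[:2]+Rz@(np.array(q)/1000); d=T[:2,:2].T@(w-T[:2,3]); print(n,w,"tool dxy mm",d*1000)
print("tool yaw",np.degrees(np.arctan2(T[1,0],T[0,0])), "tip fingers px",T[:3,3])
```

```text
cage [0.6044 0.3427 0.1246] 7.136213954892274
[[-0.7 -0.1]
 [ 0.  -0.6]
 [-0.2  0.1]
 [ 0.6  1.8]
 [-0.1  6.6]
 [-0.1 -2.1]
 [ 2.6 -1.8]
 [-0.5  1.7]]
bench edge [[0.3365 0.1298 0.    ]
 [0.3392 0.36   0.    ]]
vial [[ 0.5363 -0.0654  0.    ]]
cover [0.5117 0.3109] tool dxy mm [ 2.2421 22.9885]
handle [0.5117 0.3109] tool dxy mm [ 2.2421 22.9885]
knob [0.5179 0.2613] tool dxy mm [-47.6102  19.1486]
place [0.6249 0.0984] tool dxy mm [-228.698    91.4549]
tool yaw 101.54085641538472 tip fingers px [0.4896 0.3041 0.3998]
```

```bash
python3 -m handwheel '[[[0,0,0],[0,0,0.73],-1],[[4,23,40],[0,0,0],-1],[[0,0,50],[0,0,0],-1],[[0,0,0],[0,0,0],-1],[[0,0,0],[0,0,0],-1]]'
python3 - <<'E'
from h import *
T=tool(); im=vision.get_image("wrist"); np.save("T2.npy",T)
print(T.round(4)); cv2.imwrite("pics/w2.png",cv2.resize(im,(800,600),interpolation=2))
E
```

```text
clock: 4.5
position: [0.5132, 0.3108, 0.313]
ee_rot: [0.001, 0.662, 0.749, 0.002]
contact_force: [0.3, -0.0, 0.3]
width: 0.0856
gripper_force: 0.0
[[-0.1229  0.9924  0.0038  0.5132]
 [ 0.9924  0.1229  0.0015  0.3108]
 [ 0.001   0.0039 -1.      0.313 ]
 [ 0.      0.      0.      1.    ]]
```

View pics/w2.png

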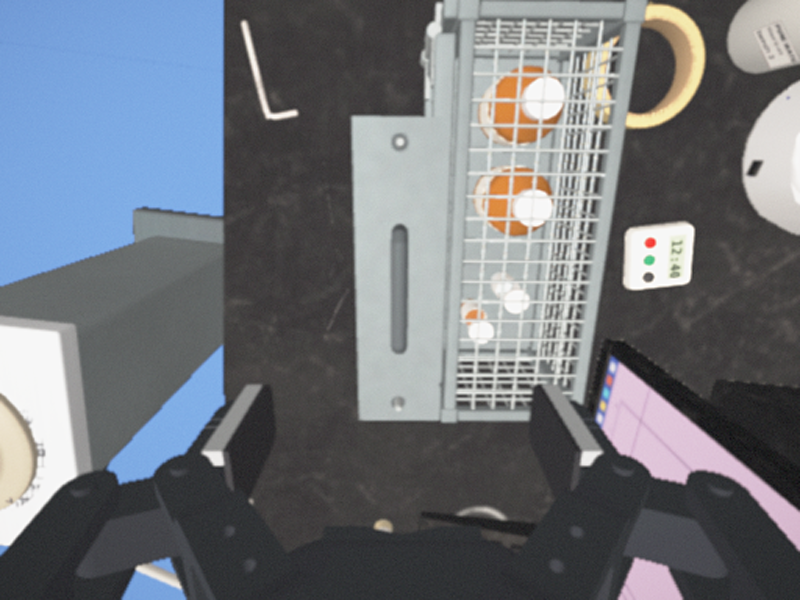

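The cover now stands square in view: corners (352,117) and (359,420), pins (400,142) and (398,404), handle bar at column 400. I'll refit with these points.

```bash
cat > fit.py <<'E'
from h import *
from scipy.optimize import least_squares
np.set_printoptions(precision=4,suppress=True)
M1=np.array([(407,121,-124,80,182),(388,361,-124,-120,182),(442,143,-96,66,190),(420,349,-96,-106,190),(634,48,60,155,136),(566,381,60,-155,136)],float)
M2=np.array([(352,117,-124,80,182),(359,420,-124,-120,182),(400,142,-96,66,190),(398,404,-96,-106,190)],float)
T1,T2=np.load("T1.npy"),np.load("T2.npy")
def Rz(a): c,s=np.cos(a),np.sin(a); return np.array([[c,-s,0],[s,c,0],[0,0,1]])
def W(p,L): return L/1000@Rz(p[2]).T+[p[0],p[1],0]
def res(p): return [proj("wrist",W(p,M[:,2:]),T)-M[:,:2]/1.5625 for M,T in((M1,T1),(M2,T2))]
p=least_squares(lambda p:np.vstack(res(p)).ravel(),[.6,.36,.2],loss="soft_l1").x
E
python3 - <<'E'
from fit import *
print(p,np.degrees(p[2])); [print(r.round(1)) for r in res(p)]
T=tool(); print(T)
for n,q in dict(cover=(-96,-20,187),knob=(-96,-70,158),place=(-10,-245,17)).items():
    w=W(p,np.array(q,float)); print(n,w,"tool mm",1000*T[:3,:3].T@(w-T[:3,3]))
E
```

```text
[0.6048 0.3425 0.1193] 6.83485728252723
[[-0.1 -0.4]
 [-0.2 -0.9]
 [ 0.3 -0.1]
 [ 0.4  1.6]
 [ 3.4 -1.2]
 [-0.9  2. ]]
[[-0.9 -0.1]
 [ 0.3 -0.6]
 [-0.4  0.3]
 [ 0.4  2.6]]
[[-0.1233  0.9924  0.0054  0.5136]
 [ 0.9924  0.1233  0.0023  0.3112]
 [ 0.0017  0.0057 -1.      0.3138]
 [ 0.      0.      0.      1.    ]]
cover [0.5118 0.3112 0.187 ] tool mm [ -0.0513  -2.4378 126.7406]
knob [0.5178 0.2615 0.158 ] tool mm [-50.0988  -2.8169 155.6561]
place [0.624 0.098 0.017] tool mm [-225.6992   81.6291  296.8488]
```

```bash
python3 -m handwheel '[[[0,-2.5,40],[0,0,0],-1],[[0,0,40],[0,0,0],-1],[[0,0,25],[0,0,0],-1],[[0,0,15],[0,0,0],-1],[[0,0,3],[0,0,0],-1],[[0,0,0],[0,0,0],0],[[0,0,0],[0,0,0],0.4],[[0,0,0],[0,0,0],0.7],[[0,0,0],[0,0,0],1],[[0,0,0],[0,0,0],1],[[0,0,0],[0,0,0],1],[[0,0,0],[0,0,0],1]]' 30
```

```text
clock: 6.05
position: [0.5103, 0.3112, 0.1876]
ee_rot: [0.0, 0.662, 0.75, 0.001]
contact_force: [2.2, 0.5, 1.6]
width: 0.0084
gripper_force: 29.2
```

```bash
python3 -m handwheel '[[[0,0,-5],[0,0,0],1],[[0,0,-8],[0,0,0],1],[[0,0,-12],[0,0,0],1],[[0,0,-15],[0,0,0],1],[[0,0,-20],[0,0,0],1],[[0,0,-20],[0,0,0],1],[[0,0,0],[0,0,0],1],[[0,0,0],[0,0,0],1]]'
python3 - <<'E'
from fit import *
T=tool(); im=vision.get_image("wrist")
print(T.round(4)); cv2.imwrite("pics/w3.png",cv2.resize(im,(640,480)))
w=W(p,np.array((-10,-245,17.)));print(w,1000*T[:3,:3].T@(w-T[:3,3]))
E
```

```text
clock: 7.05
position: [0.5092, 0.3108, 0.267]
ee_rot: [-0.0, 0.662, 0.75, -0.0]
contact_force: [-0.5, -0.3, -2.4]
width: 0.0087
gripper_force: 29.3
[[-0.1243  0.9922 -0.0008  0.5092]
 [ 0.9922  0.1243 -0.0005  0.3108]
 [-0.0004 -0.0009 -1.      0.267 ]
 [ 0.      0.      0.      1.    ]]
[0.624 0.098 0.017] [-225.3476   87.6252  249.9649]
```

View pics/w3.png

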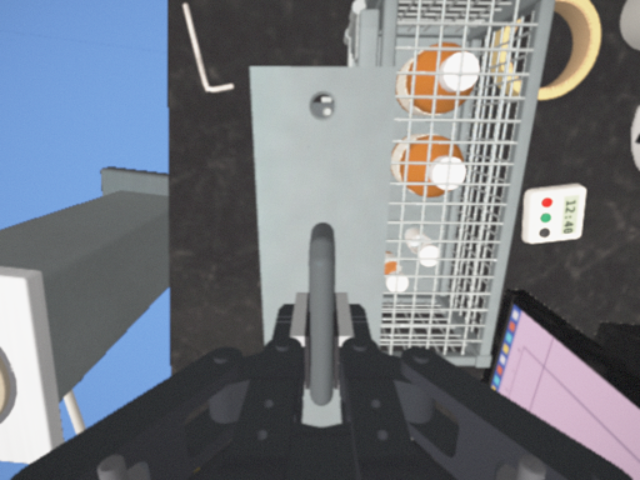

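Cover is held (the empty hole is visible at (322,105)). I'll carry it to the bench front right of the cage at world (0.46, 0.085), clear of the gate's arc and the vial.

```bash
python3 -m handwheel '[[[-20,-7,0],[0,0,0],1],[[-45,-16,0],[0,0,0],1],[[-45,-16,0],[0,0,0],1],[[-45,-16,0],[0,0,0],1],[[-43,-15,0],[0,0,0],1],[[-20,-7,0],[0,0,0],1],[[0,0,20],[0,0,0],1],[[0,0,40],[0,0,0],1],[[0,0,40],[0,0,0],1],[[0,0,40],[0,0,0],1],[[0,0,40],[0,0,0],1],[[0,0,30],[0,0,0],1],[[0,0,15],[0,0,0],1],[[0,0,10],[0,0,0],1],[[0,0,5],[0,0,0],1],[[0,0,0],[0,0,0],1],[[0,0,0],[0,0,0],1]]'
```

```text
clock: 9.22
position: [0.4609, 0.0851, 0.0279]
ee_rot: [0.001, 0.662, 0.75, 0.0]
contact_force: [-0.0, 0.5, -2.8]
width: 0.0089
gripper_force: 29.3
```

```bash
python3 -m handwheel '[[[0,0,3],[0,0,0],1],[[0,0,3],[0,0,0],1],[[0,0,2],[0,0,0],1],[[0,0,1],[0,0,0],1],[[0,0,1],[0,0,0],1],[[0,0,0],[0,0,0],1],[[0,0,0],[0,0,0],1]]'
```

```text
clock: 10.1
position: [0.4608, 0.0852, 0.0176]
ee_rot: [0.0, 0.662, 0.75, 0.0]
contact_force: [0.0, 0.3, 1.6]
width: 0.0086
gripper_force: 29.7
```

```bash
python3 -m handwheel '[[[0,0,0.5],[0,0,0],1],[[0,0,0],[0,0,0],0.7],[[0,0,0],[0,0,0],0.4],[[0,0,0],[0,0,0],0],[[0,0,0],[0,0,0],0],[[0,0,0],[0,0,0],0],[[0,0,-10],[0,0,0],0],[[0,0,-30],[0,0,0],0],[[0,0,-50],[0,0,0],0],[[0,0,-60],[0,0,0],0],[[0,0,-60],[0,0,0],0],[[0,0,-50],[0,0,0],0],[[28,14,0],[0,0,0],0],[[50,24,0],[0,0,0],0],[[50,24,0],[0,0,0],0],[[40,17,0],[0,0,0],0],[[0,0,0],[0,0,0],0],[[0,0,0],[0,0,0],0]]'
python3 - <<'E'
from fit import *
T=tool(); im=vision.get_image("wrist"); np.save("T4.npy",T)
print(T.round(4)); cv2.imwrite("pics/w4.png",cv2.resize(im,(800,600),interpolation=2))
w=W(p,np.array((-96,-70,144.)));print(w,1000*T[:3,:3].T@(w-T[:3,3]))
print(proj("wrist",W(p,np.array([(-96,-70,169.),(-96,66,190),(-96,-106,190)])),T)*1.5625)
E
```

```text
clock: 12.35
position: [0.5174, 0.2611, 0.2769]
ee_rot: [0.0, 0.662, 0.75, -0.001]
contact_force: [-0.2, -0.1, 0.4]
width: 0.0428
gripper_force: 0.0
[[-0.1246  0.9922 -0.0004  0.5174]
 [ 0.9922  0.1246 -0.001   0.2611]
 [-0.001  -0.0005 -1.      0.2769]
 [ 0.      0.      0.      1.    ]]
[0.5178 0.2615 0.144 ] [  0.4801   0.474  132.9375]
[[402.5219 295.2613]
 [404.5783  23.9606]
 [402.1473 365.9724]]
```

View pics/w4.png

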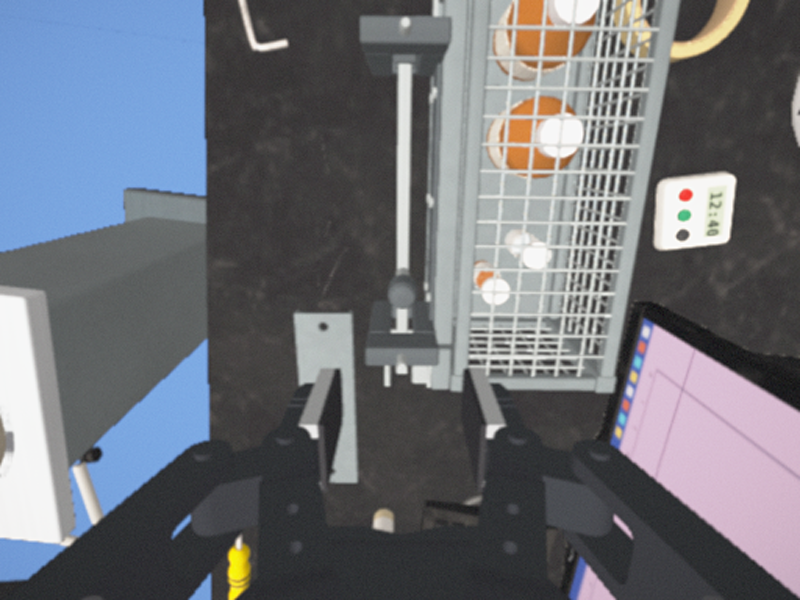

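Picture shows the cover flat on the bench (295–355, 313–483) and the knob at (402,292), within a few pixels of prediction. I'll go down and pinch it.

```bash
python3 -m handwheel '[[[0,0,40],[0,0,0],0],[[0,0,40],[0,0,0],0],[[0,0,30],[0,0,0],0],[[0,0,15],[0,0,0],0],[[0,0,7],[0,0,0],0],[[0,0,0],[0,0,0],0.2],[[0,0,0],[0,0,0],0.4],[[0,0,0],[0,0,0],0.6],[[0,0,0],[0,0,0],1],[[0,0,0],[0,0,0],1],[[0,0,0],[0,0,0],1]]' 35
```

```text
clock: 13.78
position: [0.5185, 0.2618, 0.1459]
ee_rot: [0.001, 0.662, 0.75, 0.001]
contact_force: [-0.9, -0.7, 6.0]
width: 0.0159
gripper_force: 34.2
```

```bash
python3 -m handwheel '[[[0,0,-2],[0,0,0],1],[[0,0,-3],[0,0,0],1],[[0,0,-3],[0,0,0],1],[[0,0,-2],[0,0,0],1],[[0,0,0],[0,0,0],1],[[0,0,0],[0,0,0],1]]'
```

```text
clock: 14.52
position: [0.5174, 0.2631, 0.1542]
ee_rot: [-0.001, 0.662, 0.75, 0.0]
contact_force: [0.0, 5.5, -4.9]
width: 0.0156
gripper_force: 34.2
```

```bash
python3 -m handwheel '[[[0,0,-1],[0,0,0],1],[[2,0,0],[0,0,0],1],[[2,0,0],[0,0,0],1],[[2,0,0],[0,0,0],1],[[0,0,0],[0,0,0],1]]'
```

```text
clock: 15.15
position: [0.5171, 0.2672, 0.1557]
ee_rot: [0.0, 0.662, 0.75, -0.0]
contact_force: [-0.3, -1.8, -2.1]
width: 0.0164
gripper_force: 34.4
```

The bolt is sliding freely (about 2 N), so I'll keep drawing it level.

```bash
python3 -m handwheel '[[[3,0,0],[0,0,0],1],[[3,0,0],[0,0,0],1],[[3,0,0],[0,0,0],1],[[3,0,0],[0,0,0],1],[[0,0,0],[0,0,0],1]]' && python3 -m handwheel '[[[4,0,0],[0,0,0],1],[[4,0,0],[0,0,0],1],[[4,0,0],[0,0,0],1],[[4,0,0],[0,0,0],1],[[4,0,0],[0,0,0],1],[[3,0,0],[0,0,0],1],[[0,0,0],[0,0,0],1],[[0,0,0],[0,0,0],1]]'
python3 - <<'E'
from fit import *
T=tool(); c=Rz(p[2]).T@(T[:3,3]-[p[0],p[1],0]); print(c*1000)
a=np.array([-74,138.])
k=c[:2]*1000-a
for th in np.radians(np.arange(0,27,2.5)):
    cc,s=np.cos(-th),np.sin(-th); q=a+np.array([[cc,-s],[s,cc]])@k
    w=W(p,np.array([*q,c[2]*1000])); print(np.degrees(th).round(1),w, "dtool mm", 1000*T[:3,:3].T@(w-T[:3,3]))
E
```

```text
clock: 15.78
position: [0.5156, 0.2801, 0.1557]
ee_rot: [-0.0, 0.662, 0.75, 0.0]
contact_force: [-0.4, 0.2, -2.5]
width: 0.0162
gripper_force: 34.4
clock: 16.77
position: [0.5128, 0.3029, 0.1557]
ee_rot: [-0.0, 0.662, 0.75, 0.0]
contact_force: [0.3, 1.9, -4.4]
width: 0.0162
gripper_force: 34.3
[-96.0676 -28.3054 155.6518]
0.0 [0.5128 0.3029 0.1557] dtool mm [0. 0. 0.]
2.5 [0.5054 0.3032 0.1557] dtool mm [ 1.1578 -7.2273  0.0012]
5.0 [0.4981 0.3038 0.1557] dtool mm [  2.6297 -14.3973   0.0027]
7.5 [0.4909 0.3046 0.1557] dtool mm [  4.4129 -21.4962   0.0046]
10.0 [0.4837 0.3059 0.1557] dtool mm [  6.5041 -28.5105   0.0068]
12.5 [0.4765 0.3074 0.1557] dtool mm [  8.8993 -35.427    0.0093]
15.0 [0.4694 0.3092 0.1557] dtool mm [ 11.5939 -42.2324   0.0122]
17.5 [0.4624 0.3113 0.1557] dtool mm [ 14.5828 -48.9139   0.0154]
20.0 [0.4555 0.3138 0.1557] dtool mm [ 17.8602 -55.4585   0.0189]
22.5 [0.4487 0.3165 0.1557] dtool mm [ 21.4201 -61.854    0.0227]
25.0 [0.4421 0.3195 0.1557] dtool mm [ 25.2555 -68.0881   0.0269]
```

```bash
python3 -m handwheel '[[[0.6,-3.6,0],[0,0,0.21],1],[[0.6,-3.6,0],[0,0,0.21],1],[[1.2,-7.2,0],[0,0,0.42],1],[[0,0,0],[0,0,0],1]]' && python3 -m handwheel '[[[1.2,-7.2,0],[0,0,0.42],1],[[1.2,-7.2,0],[0,0,0.42],1],[[1.2,-7.2,0],[0,0,0.42],1],[[1.2,-7.2,0],[0,0,0.42],1],[[1.2,-7.2,0],[0,0,0.42],1],[[1.2,-7.2,0],[0,0,0.42],1],[[1.2,-7.2,0],[0,0,0.42],1],[[1.2,-7.2,0],[0,0,0.42],1],[[0,0,0],[0,0,0],1],[[0,0,0],[0,0,0],1],[[0,0,0],[0,0,0],1],[[0,0,0],[0,0,0],1]]'
python3 - <<'E'
from fit import *
T=tool(); c=Rz(p[2]).T@(T[:3,3]-[p[0],p[1],0])*1000; k=c[:2]-[-74,138]
r=np.hypot(*k); th=np.arctan2(-k[0],-k[1])-np.arcsin(22/r)
print("gate deg",np.degrees(th),"bolt",208-np.sqrt(r*r-22**2))
cv2.imwrite("pics/w5.png",cv2.resize(vision.get_image("wrist"),(640,480)))
print(readout.get_state()["qd"])
E
```

```text
clock: 17.27
position: [0.4982, 0.3033, 0.156]
ee_rot: [0.0, 0.694, 0.72, 0.0]
contact_force: [3.2, 0.6, -3.7]
width: 0.016
gripper_force: 34.4
clock: 18.77
position: [0.4428, 0.3193, 0.1558]
ee_rot: [0.0, 0.809, 0.587, -0.0]
contact_force: [2.9, -1.6, -2.3]
width: 0.0161
gripper_force: 34.5
gate deg 24.824507405403402 bolt 41.65728191562505
[ 0.0019 -0.0012  0.001   0.001  -0.0015  0.0005]
```

View pics/w5.png

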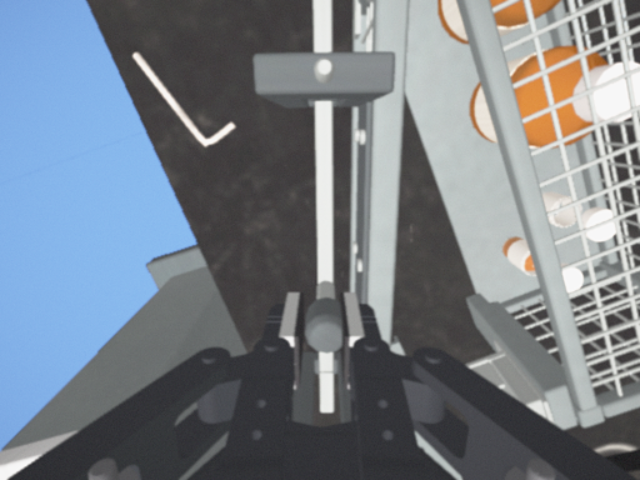

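The gate stands about 25° open, with the knob held between the pads at (325,325) and the bolt drawn about 41 mm. The readings are steady, so I'm handing in.

```bash
python3 -c "
from rig import manip; print(manip.sign_off())"
```

```text
the job is handed in; nothing more can be done
None
```

I handed the job in at about 19 s with the gripper still holding the gate by the knob, about 25° open and the bolt drawn about 41 mm; the cover lies flat on the bench in front and to the right of the cage, and the vial, tub and screwdriver were not touched (the sign-off gave no verdict).

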